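# Centre-mark the brass book bosses on the indexing table

## Task

Centre-mark all the round brass boss blanks lying on the black mat for drilling: set them hub up in nests of the indexing table, turn the table to click each one under the spring punch, and press the punch cap straight down until its spring snaps and the blank is marked. Then put every marked blank flat, hub up, in the plywood tray, leaving the table clicked in a detent and the punch up. Leave the books, tools, containers and other brass fittings where they are.

Things in the scene. Friction and masses are not known exactly. Their poses are not given: they have to be found in the camera images.
- punch_cap (a point): centre of the top of the spring punch's black palm cap, 34 mm across, 228 mm above the bench at rest. Pressed, it goes straight down up to 21.5 mm (hard stop) and springs back when let go. Over a seated blank the point touches after 10 mm, then the push climbs to about 16 N at 17 to 19 mm, where the hidden spring snaps and the push falls to about 7 N; with nothing beneath only 2 to 4 N is felt
- punch_tip (a point): the punch's point, straight under the cap, at rest 88 mm above the bench, 26 mm above the dial and 10 mm above a seated blank, over the circle on which the nests run. The 18 mm barrel slides in a grey bush, 34 mm across, 135 to 175 mm above the bench, on an arm from a 32 mm steel column, 204 mm tall, 155 mm from the dial's axis on the same side as the point
- snap (a joint): how far the point is pushed back into the barrel against the hidden spring, 0 to 0.0115 m; the spring gives way at about 0.006 and has snapped by 0.0085. Stays 0 if there is nothing under the point
- nest0 (a point): centre of nest 0, on top of the dial: a turning aluminium plate 230 mm across, top 62 mm above the bench. Six nests, numbered anticlockwise from above, 60 degrees apart, 85 mm from the axis. A nest: four round-topped steel dowels, 8 mm thick, 6 mm tall, around a flat seat, 1 mm clear of a blank's flange. A blank sits on the dial's top face
- nest1 (a point): centre of nest 1, on the dial's top face, as nest 0. Half way between each two nests, 100 mm from the dial's axis, stands a black upright grip stud, 12 mm thick, 45 mm tall above the dial, for turning the dial by hand
- nest2 (a point): centre of nest 2, on the dial's top face, as nest 0. The dial turns either way without end and clicks into a detent every 60 degrees, where one nest is right under the punch point. It takes 0.5 N m (5 N at a stud) to turn it out of a detent; let go within 20 degrees of one it swings into it by itself
- nest3 (a point): centre of nest 3, on the dial's top face, as nest 0
- nest4 (a point): centre of nest 4, on the dial's top face, as nest 0
- nest5 (a point): centre of nest 5, on the dial's top face, as nest 0
- blank1: a turned brass boss blank: a round flange 40 mm across and 4 mm thick with a round hub 26 mm across on it, 16 mm tall in all, 95 g. Origin: centre of its underside; z: up through the hub. One of two or three; None throughout if this one is not there
- mark1 (a joint): depth of the punch mark in the centre (7 mm across) of the top of blank1: 0 untouched, 0.002 m fully struck; stays as struck
- blank2: a turned brass boss blank: a round flange 40 mm across and 4 mm thick with a round hub 26 mm across on it, 16 mm tall in all, 95 g. Origin: centre of its underside; z: up through the hub. One of two or three; None throughout if this one is not there
- mark2 (a joint): depth of the punch mark in the centre (7 mm across) of the top of blank2: 0 untouched, 0.002 m fully struck; stays as struck
- blank3: a turned brass boss blank: a round flange 40 mm across and 4 mm thick with a round hub 26 mm across on it, 16 mm tall in all, 95 g. Origin: centre of its underside; z: up through the hub. One of two or three; None throughout if this one is not there
- mark3 (a joint): depth of the punch mark in the centre (7 mm across) of the top of blank3: 0 untouched, 0.002 m fully struck; stays as struck
- mat: flat black rubber mat, 260 (x) x 180 (y) x 3 mm, fixed to the bench, on which the blanks lie at first. Origin: centre of its underside
- tray: open plywood tray for the finished blanks, 230 (x) x 150 (y) x 24 mm outside, walls and floor 7 mm thick, fixed to the bench. Origin: centre of its underside
- corner_plate: small brass book corner, 34 x 34 mm, 14 mm tall, lying among the blanks; origin: centre of its underside; not part of the job, to be left where it is
- clasp_bar: small flat brass clasp bar, 12 x 72 mm, long in y, lying among the blanks; origin: centre of its underside; not part of the job, to be left where it is
- prayer_book: brown bound book, 100 x 140 x 32 mm; origin: centre of its underside; not part of the job, to be left where it is
- blue_book: dark blue bound book, 110 x 150 x 28 mm; origin: centre of its underside; not part of the job, to be left where it is
- glue_bottle: white glue bottle with red cap, 60 mm across, 170 mm tall; origin: centre of its underside; not part of the job, to be left where it is
- paste_tub: white lidded tub, 106 mm across, 96 mm tall; origin: centre of its underside; not part of the job, to be left where it is
- hammer: hammer lying flat, 240 mm long; origin: centre of its underside; not part of the job, to be left where it is

How it is judged (in metres and radians):
On the way, in this order (a step that is already met when the one before it is completed fails the run):
1. the punch is pressed until its hidden spring snaps, leaving a mark in a blank (value of joint snap above 0.008 m and value of joint any of mark1, mark2, mark3 above 0.0012 m), for 0.02 s.
2. every blank that is there has its centre mark (value of joint each of mark1, mark2, mark3 above 0.0012 m), for 0.2 s.
At the end, for the whole second after the job is handed in: every blank that is there is marked (more than 1.2 mm deep) and rests inside the plywood tray on its floor, hub up (within 0.12 rad) and still; the dial stands in a detent (a nest within 5 mm of straight under the punch point) and the punch is up (within 3 mm) (all of step 2 and x of blank1 in the frame of tray between -0.095 and 0.095 m and y of blank1 in the frame of tray between -0.055 and 0.055 m and z of blank1 in the frame of tray between 0.003 and 0.011 m and angle between each of blank1, blank2, blank3's own z axis and vertical below 0.12 rad and linear speed of each of blank1, blank2, blank3 below 0.02 m/s and x of blank2 in the frame of tray between -0.095 and 0.095 m and y of blank2 in the frame of tray between -0.055 and 0.055 m and z of blank2 in the frame of tray between 0.003 and 0.011 m and x of blank3 in the frame of tray between -0.095 and 0.095 m and y of blank3 in the frame of tray between -0.055 and 0.055 m and z of blank3 in the frame of tray between 0.003 and 0.011 m and height (world z) of punch_cap above 0.225 m and horizontal distance between any of nest0, nest1, nest2, nest3, nest4, nest5 and punch_tip below 0.005 m); the robot touches nothing.
It fails at once if a book, tool, container or other brass fitting is pushed more than 30 mm from its place (distance of any of corner_plate, clasp_bar, prayer_book, blue_book, glue_bottle, paste_tub, hammer from where it was at the start of the episode above 0.03 m).
Of blank1, blank2, blank3 only 2 to 3 are there at a start; the rules pass over those that are not, and their reading is None.
At some moment in a run one of blank1, blank2, blank3 may be knocked a few centimetres aside while the robot is not near it.
It also fails if it takes over 210 s, if anything falls off the work surface, if the arm or the gripper's body presses on something with over 40 N, if the wrist force passes 120 N, or if a joint passes its speed limit or range.

## Robot

A 6-joint arm with a two-finger parallel gripper is mounted at the origin on the work surface. World frame = base frame: x ahead of the robot, y to its left, z up, the work surface at z = 0. Lengths are in mm, angles in rad, forces in N, time in s.
With the tool pointing down it reaches from about 275 to 1000 mm from the base axis. Payload 8.4 kg.
Tool frame: the origin (TCP) lies on the centre line of the jaws, within the pads' length; the fingertips stand r.tip_reach ahead of it and the grasp point (between the pads) lies 11 mm behind it (r.tip_reach is the distance from the TCP to the fingertips, in mm); z points along the fingers, y is the line along which they close (so a half turn about z gives the same grasp; the last joint's range is limited). The gripper opens to 85 mm and grips with 20 to 120 N. Pads are 22 mm wide; open, the fingers measure 114 mm over their backs; the gripper's body (76 mm by 85 mm) begins 54 mm behind the grasp point. The pads swing forward as they close: fully open they stand 13 mm farther back than shut.
Start: joints at [-1.202, 0.353, 1.633, -0, 1.155, -0.002], TCP at [226.474, -582.527, 239.281] pointing down, gripper open.
Joint ranges: [-2.63, 2.63], [-0.92, 2.1], [0.06, 2.66], [-1.3, 4.44], [0, 2.69], [-3.02, 3.02]. Speed limits (rad/s): [2.22, 2.22, 2.79, 3.14, 3.14, 3.14].

## Interface

Orientations are given as [roll, pitch, yaw] about the fixed x, y, z axes, in that order (R = Rz(yaw) Ry(pitch) Rx(roll)).
In Python, from rig import r gives the robot as it stands.
- The arm moves only by the tool carry_out, never from a script. Its argument "targets" is a list of rows, each an object with "dp": the shift along the tool's x, y, z in mm, a list of three; "yaw": the turn about the tool's z in degrees. A call has 1 to 12 rows; each row is the pose to reach, as a shift and turn from the pose commanded when the call began, along the tool's axes at that moment; what a row does not reach only later rows make up. A row lasts 1/8 s, in which the tool goes at most 62.5 mm and 10.7 degrees, less where a joint would pass 70% of its speed; a pose out of reach is approached as far as the arm can. A call with a gripper value outside its range is refused whole. "fingers" is the opening, from -1 (shut) to 1 (fully open), so that 0 is half open, set as the call begins (left out, the last holds). The fingers move at their own pace and stop on an object; "grip_force" is the grip in N (left out, the last holds). Time passes only in rows, so rows that repeat a pose let the fingers close. It gives the time, the measured TCP pose, the force, the opening and the grip force at its end, in the units of the state.
- r.sense(): the state, without advancing time (a new reading comes with each control period).
- r.grab_frame(name): name is "side" or "top"; returns the picture (384x512x3 uint8, red, green, blue); there is no depth.
- r.get_calibration(name): a dict with "fx", "fy", "cx", "cy" (pixels), "rvec" (rotation vector, rad) and "tvec" (3), from world to camera coordinates, as OpenCV has them. Camera axes: x right, y down, z forward; pixel columns grow to the right and rows downward; lengths in mm; the calibration is good to about 2 mm. A picture is of the moment at which its call begins. get_calibration takes no time and is no camera call.
- r.sign_off(): hands the job in; it is judged then, once.
The state is a dict: "clock": time; "qpos": joint angles; "qvel": joint speeds; "joint_efforts": joint torques, N m; "eef_pos": TCP position; "tcp_rot": TCP orientation; "contact_force": force on the tool from outside, world axes, zero at the start; "wrist_torque": the same for the moment, N m; "opening": opening from 0.0 (shut) to 1.0 (fully open); "grasp_force": force on a finger pad.
Only numpy, scipy, OpenCV 4.12 (cv2) and the standard library are available. Lean on these libraries where they do the work, as an engineer would, in place of code of your own. Each camera call takes 0.05 s, during which the arm holds its last target. There are 200 camera calls.

## Working session

There is one attempt and no reset: what is moved stays moved. The work goes in short steps, Python scripts to look and compute and a tool call to move; the robot and the scene stay as the last step left them, time stands still between calls to the robot, and variables do not carry over. Pictures are saved under pics/ and viewed, at most 14 in all, crops included, and the job is handed in when it is done.

Besides the shell and the picture viewer there is one more tool, called as name(argument=value, ...) on one line, values as JSON. carry_out: Moves the arm, as the interface text tells. Its arguments: {"type":"object","properties":{"targets":{"type":"array","items":{"type":"object","properties":{"dp":{"type":"array","items":{"type":"number"}},"yaw":{"type":"number"}}}},"fingers":{"type":"number"},"grip_force":{"type":"number"}},"required":["targets"]}

```bash
ls; mkdir -p pics; python3 - <<'E'
from rig import r
import cv2
print(r.tip_reach, r.sense())
for n in("top","side"):
    im=r.grab_frame(n); cv2.imwrite(f"pics/{n}0.png",im[:,:,::-1]); print(n,r.get_calibration(n))
E
```

```text
pics
8.0 {'clock': 0.0, 'qpos': array([-1.20238747e+00,  3.53663555e-01,  1.63416536e+00,  2.23708989e-05,
        1.15518334e+00, -2.40939974e-03]), 'qvel': array([-0.00018259, -0.00038429,  0.00129091, -0.00049879,  0.00120957,
        0.00029545]), 'joint_efforts': array([-3.39101352e-03, -6.05255055e+01, -3.42080283e+01, -3.07261771e-04,
        9.61488462e-03, -7.41623808e-06]), 'eef_pos': array([ 226.31488126, -582.07251859,  238.5386853 ]), 'tcp_rot': array([-3.14017310e+00, -2.38739378e-05,  3.70809190e-01]), 'contact_force': array([ 0.40823484, -0.97783194,  0.89882617]), 'wrist_torque': array([-0.00875527, -0.04123691, -0.00935791]), 'grasp_force': 0.0, 'opening': 1.001372779291291}
top {'fx': 358.87614426716186, 'fy': 358.87614426716186, 'cx': 257.35645029256324, 'cy': 188.83464367048137, 'rvec': array([ 2.1456736 , -2.11865842,  0.16738548]), 'tvec': array([  -8.20268257,  608.63990953, 1399.14379385])}
side {'fx': 403.468668054915, 'fy': 403.468668054915, 'cx': 253.41479448113654, 'cy': 184.56884692855192, 'rvec': array([ 0.59924152, -2.56536272,  1.3283913 ]), 'tvec': array([ 544.23075819,  272.20779199, 1087.08008254])}
```

View pics/top0.png

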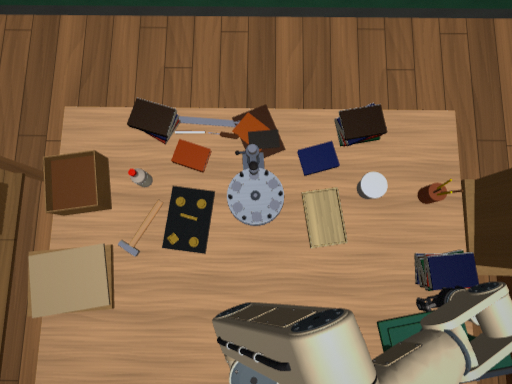

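View pics/side0.png

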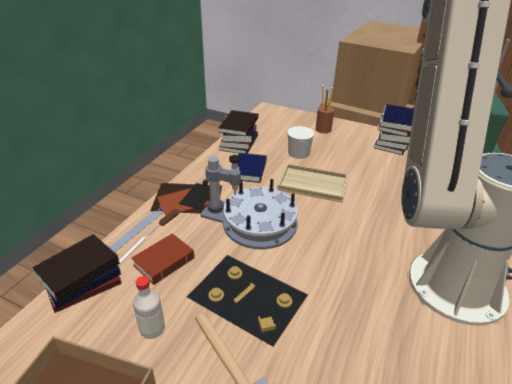

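The top view shows the dial at about (256,195) with the punch behind it at (252,158), and the tray at (324,217). The mat has three round brass pieces at (180,202), (201,203) and (194,241), a corner plate at (173,239) and a clasp bar at (188,216). I'll measure these and look closer.

```bash
cat > h.py <<'E'
import numpy as np, cv2
from rig import r
def cal(n):
    c=r.get_calibration(n); K=np.array([[c['fx'],0,c['cx']],[0,c['fy'],c['cy']],[0,0,1]])
    return K,cv2.Rodrigues(c['rvec'])[0],np.asarray(c['tvec'],float)
def plane(n,uv,z):
    K,R,t=cal(n); C=-R.T@t; d=R.T@np.linalg.inv(K)@np.array([*uv,1.]); return C+d*(z-C[2])/d[2]
def proj(n,p):
    K,R,t=cal(n); q=K@(R@np.asarray(p,float)+t); return q[:2]/q[2]
def blobs(im,lo,hi,amin=15,roi=None):
    hsv=cv2.cvtColor(im,cv2.COLOR_RGB2HSV); m=cv2.inRange(hsv,lo,hi)
    if roi: k=np.zeros_like(m); x0,y0,x1,y1=roi; k[y0:y1,x0:x1]=255; m&=k
    n,l,s,c=cv2.connectedComponentsWithStats(m)
    return [(c[i],s[i,4],s[i,2:4]) for i in range(1,n) if s[i,4]>=amin]
def brass(n,im,roi):
    return blobs(im,(15,110,90),(35,255,255),15,roi)
def frame(n,f=None):
    im=r.grab_frame(n)
    return im
def save(f,im,x0,y0,x1,y1,k): cv2.imwrite(f,cv2.resize(im[y0:y1,x0:x1,::-1],None,fx=k,fy=k,interpolation=cv2.INTER_CUBIC))
E
python3 - <<'E'
from h import *
t=frame("top"); s=frame("side")
print(np.round(-cal("top")[1].T@cal("top")[2]),np.round(-cal("side")[1].T@cal("side")[2]))
for n,im,roi in(("top",t,(160,185,216,255)),("side",s,(185,255,310,340))):
    for c,a,w in brass(n,im,roi): print(n,c.round(1),a,w,plane(n,c,13).round(1))
a=cv2.resize(t[140:260,155:350,::-1],None,fx=4,fy=4,interpolation=cv2.INTER_CUBIC); cv2.imwrite("pics/t1.png",a)
save("pics/s1.png",s,180,145,350,340,3)
m=blobs(t,(0,0,0),(180,255,75),6,(222,140,290,226))
for c,a,w in m: print("dark",c.round(1),a,w,plane("top",c,107).round(1))
E
```

```text
[ 372.  -13. 1480.] [185. 898. 844.]
top [164.3 188.5] 30 [9 8] [611.4 386.2  13. ]
top [205.9 186.5] 26 [12  6] [622.2 213.6  13. ]
top [165.6 198.1] 63 [11 14] [571.3 378.5  13. ]
top [180.  201.1] 68 [9 9] [559.9 318.2  13. ]
top [201.1 203.4] 73 [ 9 10] [551.1 230.6  13. ]
top [163.3 209.8] 29 [9 8] [522.7 385.1  13. ]
top [188.4 216.4] 59 [17  8] [497.2 280.7  13. ]
top [213.1 216.6] 16 [5 8] [497.6 179.4  13. ]
top [162.5 222.9] 50 [ 8 19] [468.9 385.5  13. ]
top [211.5 229.2] 21 [7 9] [445.9 184.2  13. ]
top [172.7 238.3] 79 [12 11] [407.3 340.4  13. ]
top [193.3 241.6] 76 [10 10] [395.1 256.3  13. ]
top [162.5 248.3] 22 [ 8 11] [366.9 379.6  13. ]
top [209.3 251.5] 29 [12  6] [356.6 190.2  13. ]
side [234.6 272.4] 139 [14 13] [547.6 235.8  13. ]
side [244.1 292.7] 125 [21 20] [493.5 285.6  13. ]
side [215.8 294.4] 162 [15 14] [555.8 323.   13. ]
side [284. 300.] 164 [15 14] [392.3 261.1  13. ]
side [266.2 323.7] 184 [18 15] [404.  344.7  13. ]
dark [244.6 144.1] 22 [6 9] [778.1  51.9 107. ]
dark [268.1 145.9] 367 [36 18] [771.7 -41.3 107. ]
dark [239.5 152.3] 24 [11  4] [744.5  71.4 107. ]
dark [252.  152.7] 7 [7 2] [743.4  22.  107. ]
dark [252.7 162.6] 120 [14 16] [703.3  18.6 107. ]
dark [266.  172.3] 13 [3 5] [665.1 -33.9 107. ]
dark [241. 174.] 13 [3 5] [657.2  63.7 107. ]
dark [253.1 173. ] 12 [7 3] [661.8  16.5 107. ]
dark [280. 193.] 11 [3 5] [584.  -88.8 107. ]
dark [254.6 195.5] 32 [8 8] [573.    9.3 107. ]
dark [229.6 196.5] 13 [4 4] [568.1 105.9 107. ]
dark [269.  215.8] 10 [3 4] [495.2 -47.  107. ]
dark [243.6 217.5] 11 [4 4] [487.6  50.1 107. ]
```

View pics/t1.png

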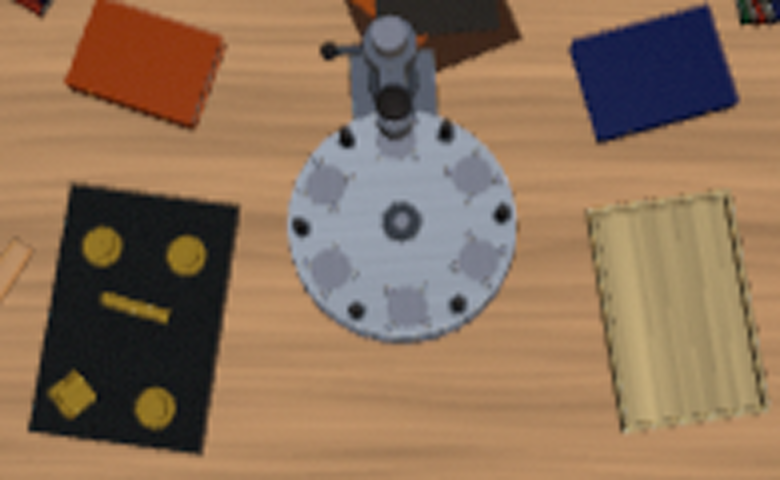

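View pics/s1.png

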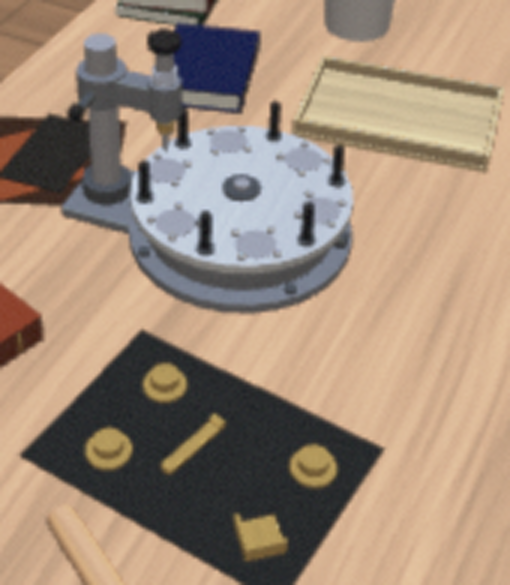

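The three blanks all lie hub up, and the dial is in a detent with one nest under the punch. Next I'll work out the geometry numerically.

```bash
cat >> h.py <<'E'
def rel(x,y,z,yaw):
    s=r.sense(); p=s['eef_pos']; w=s['tcp_rot'][2]
    d=np.array([x,y,z])-p; X=np.array([np.cos(w),np.sin(w)]); Y=np.array([np.sin(w),-np.cos(w)])
    t=-(yaw-np.degrees(w)); print(f"t={s['clock']:.1f} at",p.round(1),"yaw",np.degrees(w).round(1),"-> dp",np.round([d[:2]@X,d[:2]@Y,-d[2]],1),"yaw",round(t,1))
def blanks():
    t=frame("top"); s=frame("side"); T=[]; S=[]
    for c,a,w in brass("top",t,(150,180,222,262)):
        p=plane("top",c,8)
        if a>50 and max(w)<13: T.append(p)
    for c,a,w in brass("side",s,(180,250,315,345)):
        if a>90: S.append(plane("side",c,8))
    for p in T:
        if S:
            q=min(S,key=lambda q:np.linalg.norm(q-p))
            if np.linalg.norm(q-p)<8: print("top",p.round(1),"side",q.round(1))
E
python3 - <<'E'
from h import *
blanks()
for u,v in((590,212),(733,192),(768,410),(625,432)): print("tray",plane("top",(155+u/4,140+v/4),24).round(1))
im=frame("side")
for c,a,w in blobs(im,(0,0,0),(180,255,75),12,(205,150,310,240)): print("sd",c.round(1),a,w,plane("side",c,84.5).round(1),plane("side",c,222).round(1))
print("cap",plane("top",(155+394/4,140+103/4),228))
rel(394,258,120,94)
E
```

```text
top [560.2 319.3   8. ] side [558.2 319.4   8. ]
top [551.7 231.5   8. ] side [550.1 231.8   8. ]
top [407.6 341.7   8. ] side [405.4 341.3   8. ]
top [395.2 257.2   8. ] side [393.6 257.7   8. ]
tray [ 598.  -185.6   24. ]
tray [ 620.5 -332.5   24. ]
tray [ 399.5 -362.2   24. ]
tray [ 375.8 -218.9   24. ]
sd [235.3 159. ] 81 [12  9] [ 764.  -178.6   84.5] [659.1  16.4 222. ]
sd [261.9 169. ] 33 [ 9 22] [ 652.5 -162.9   84.5] [567.9  29.2 222. ]
sd [230.1 178.5] 14 [3 8] [722.2 -62.9  84.5] [624.9 111.1 222. ]
sd [239.9 184.8] 40 [ 6 15] [676.9 -45.6  84.5] [587.8 125.3 222. ]
sd [206.8 191.3] 93 [ 6 22] [753.6  33.1  84.5] [650.7 189.7 222. ]
sd [271.1 185.4] 27 [ 3 11] [585.6 -88.7  84.5] [513.1  90.  222. ]
sd [292.1 200. ] 32 [ 3 12] [496.4 -47.4  84.5] [440.  123.8 222. ]
sd [227.7 205.6] 29 [ 3 13] [660.   66.7  84.5] [574.  217.3 222. ]
sd [214.8 209.7] 56 [15  6] [684.7 101.3  84.5] [594.2 245.6 222. ]
sd [281.9 219.5] 39 [ 4 13] [488.9  52.5  84.5] [433.9 205.6 222. ]
sd [248.  222.3] 37 [ 3 13] [571.1 108.1  84.5] [501.2 251.2 222. ]
sd [275.4 236.3] 12 [7 4] [477.7 126.6  84.5] [424.7 266.3 222. ]
cap [662.66830707  12.83410787 228.        ]
t=0.3 at [ 226.5 -582.4  239.1] yaw 21.2 -> dp [ 460.7 -722.6  119.1] yaw -72.8
```

carry_out(targets=[{"dp": [460, -722, 0], "yaw": -73}, {"dp": [460, -722, 0], "yaw": -73}, {"dp": [460, -722, 0], "yaw": -73}, {"dp": [460, -722, 0], "yaw": -73}, {"dp": [460, -722, 0], "yaw": -73}, {"dp": [460, -722, 0], "yaw": -73}, {"dp": [460, -722, 0], "yaw": -73}, {"dp": [460, -722, 0], "yaw": -73}, {"dp": [460, -722, 0], "yaw": -73}, {"dp": [460, -722, 0], "yaw": -73}, {"dp": [460, -722, 0], "yaw": -73}, {"dp": [460, -722, 0], "yaw": -73}], fingers=0.1)

```text
clock: 1.85
eef_pos: [373.0, 155.4, 239.7]
tcp_rot: [3.14, -0.0, 1.646]
contact_force: [1.1, -0.6, 0.6]
opening: 0.547
grasp_force: 0.0
```

```bash
python3 - <<'E'
from h import *
rel(394.4,257.4,60,94)
print(r.tip_reach,r.sense()['opening'],r.sense()['contact_force'])
E
```

```text
t=1.9 at [373.  155.4 239.7] yaw 94.3 -> dp [100.1  28.9 179.7] yaw 0.3
8.0 0.5467644638475033 [ 1.12647615 -0.5673354   0.58748631]
```

carry_out(targets=[{"dp": [100, 29, 0], "yaw": 0}, {"dp": [100, 29, 0], "yaw": 0}, {"dp": [100, 29, 60], "yaw": 0}, {"dp": [100, 29, 120], "yaw": 0}, {"dp": [100, 29, 180], "yaw": 0}, {"dp": [100, 29, 180], "yaw": 0}, {"dp": [100, 29, 180], "yaw": 0}])

```text
clock: 2.72
eef_pos: [395.4, 255.5, 60.9]
tcp_rot: [3.14, -0.001, 1.645]
contact_force: [0.0, 1.6, 0.8]
opening: 0.55
grasp_force: 0.0
```

```bash
python3 - <<'E'
from h import *
rel(394.4,257.4,17,94)
t=frame("top"); s=frame("side"); 
a=cv2.resize(s[225:345,185:320,::-1],None,fx=4,fy=4); cv2.imwrite("pics/s2.png",a)
E
```

```text
t=2.7 at [395.4 255.5  60.9] yaw 94.2 -> dp [ 2.  -0.8 43.9] yaw 0.2
```

View pics/s2.png

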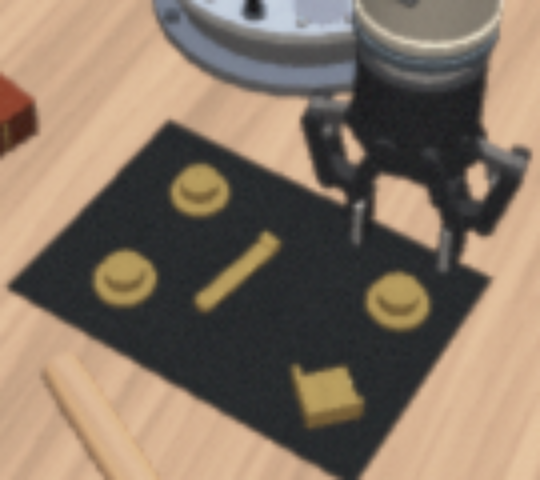

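The open fingers straddle the blank at crop (398,300), still above it. Descending and gripping the hub.

carry_out(targets=[{"dp": [2, -1, 20], "yaw": 0}, {"dp": [2, -1, 36], "yaw": 0}, {"dp": [2, -1, 44], "yaw": 0}, {"dp": [2, -1, 44], "yaw": 0}])

```text
clock: 3.32
eef_pos: [393.2, 256.7, 15.2]
tcp_rot: [-3.141, 0.0, 1.645]
contact_force: [-0.1, -0.4, 0.2]
opening: 0.551
grasp_force: 0.0
```

carry_out(targets=[{"dp": [0, 0, 0], "yaw": 0}, {"dp": [0, 0, 0], "yaw": 0}, {"dp": [0, 0, 0], "yaw": 0}, {"dp": [0, 0, 0], "yaw": 0}], fingers=-1, grip_force=30)

```text
clock: 3.82
eef_pos: [393.6, 257.0, 15.8]
tcp_rot: [3.141, -0.0, 1.645]
contact_force: [-1.0, -0.3, 6.7]
opening: 0.283
grasp_force: 29.3
```

carry_out(targets=[{"dp": [0, 0, -4], "yaw": 0}, {"dp": [0, 0, -8], "yaw": 0}, {"dp": [0, 0, -8], "yaw": 30}, {"dp": [0, 0, -8], "yaw": 60}, {"dp": [0, 0, -8], "yaw": 90}, {"dp": [0, 0, -8], "yaw": 90}, {"dp": [0, 0, -8], "yaw": 90}, {"dp": [0, 0, -8], "yaw": 90}, {"dp": [0, 0, -8], "yaw": 90}, {"dp": [0, 0, -8], "yaw": 90}, {"dp": [0, 0, -2], "yaw": 90}, {"dp": [0, 0, -2], "yaw": 90}], fingers=0.1)

```text
clock: 5.32
eef_pos: [393.1, 256.7, 17.2]
tcp_rot: [3.141, 0.0, 0.075]
contact_force: [-0.2, 0.6, 1.0]
opening: 0.546
grasp_force: 0.0
```

carry_out(targets=[{"dp": [0, 0, 0], "yaw": 0}, {"dp": [0, 0, 0], "yaw": 0}, {"dp": [0, 0, 0], "yaw": 0}, {"dp": [0, 0, 0], "yaw": 0}], fingers=-1)

```text
clock: 5.82
eef_pos: [393.3, 256.9, 17.6]
tcp_rot: [-3.141, -0.0, 0.075]
contact_force: [-0.4, -1.0, 5.3]
opening: 0.284
grasp_force: 29.3
```

```bash
python3 - <<'E'
from h import *
a=np.radians(4.5)
c=np.array([579.1,9.4])
for k in(60,120,180): print(k,c+85*np.array([np.cos(a+np.radians(k)),np.sin(a+np.radians(k))]))
rel(394,257,130,4)
E
```

```text
60 [615.69344323  86.11974917]
120 [530.95546986  79.45072603]
180 [494.36202663   2.73097686]
t=5.8 at [393.3 256.9  17.6] yaw 4.3 -> dp [   0.7   -0.  -112.4] yaw 0.3
```

carry_out(targets=[{"dp": [0, 0, -60], "yaw": 0}, {"dp": [0, 0, -115], "yaw": 0}, {"dp": [0, 0, -125], "yaw": 10}, {"dp": [70, 60, -125], "yaw": 20}, {"dp": [140, 120, -125], "yaw": 30}, {"dp": [208, 187, -125], "yaw": 30}, {"dp": [208, 187, -125], "yaw": 30}, {"dp": [208, 187, -125], "yaw": 30}, {"dp": [208, 187, -125], "yaw": 30}, {"dp": [208, 187, -125], "yaw": 30}])

```text
clock: 7.08
eef_pos: [613.6, 85.9, 141.8]
tcp_rot: [3.141, 0.001, -0.449]
contact_force: [0.6, -0.2, -0.8]
opening: 0.281
grasp_force: 29.9
```

```bash
python3 - <<'E'
from h import *
rel(614.8,85.7,78,-25.5)
t=frame("top"); s=frame("side"); 
save("pics/s3.png",s,190,110,310,230,4)
E
```

```text
t=7.1 at [613.6  85.9 141.8] yaw -25.8 -> dp [ 1.2 -0.3 63.8] yaw -0.3
```

View pics/s3.png

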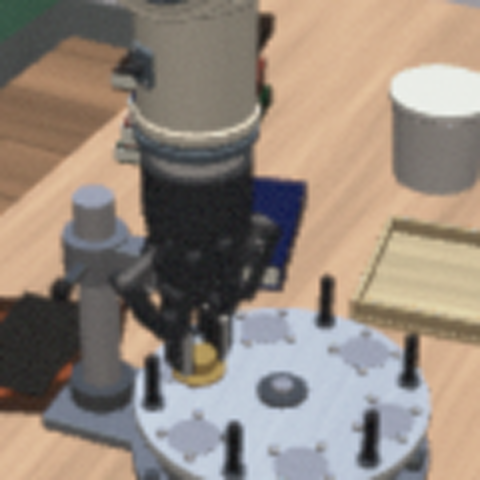

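The blank hangs level at crop (200,365), over the +60° nest. Lowering it.

carry_out(targets=[{"dp": [1, 0, 30], "yaw": 0}, {"dp": [1, 0, 50], "yaw": 0}, {"dp": [1, 0, 58], "yaw": 0}, {"dp": [1, 0, 62], "yaw": 0}, {"dp": [1, 0, 64], "yaw": 0}, {"dp": [1, 0, 64], "yaw": 0}])

```text
clock: 7.92
eef_pos: [615.8, 85.4, 78.7]
tcp_rot: [-3.141, -0.001, -0.45]
contact_force: [0.3, 0.0, -1.7]
opening: 0.283
grasp_force: 29.8
```

```bash
python3 - <<'E'
from h import *
rel(614.8,85.7,76.6,-25.5); print(r.sense()['contact_force'],r.sense()['wrist_torque'])
E
```

```text
t=7.9 at [615.8  85.4  78.7] yaw -25.8 -> dp [-1.   0.1  2.1] yaw -0.3
[ 0.26429141  0.04756366 -1.70419891] [ 0.08371933 -0.06747034 -0.03619266]
```

carry_out(targets=[{"dp": [-1, 0, 1.5], "yaw": 0}, {"dp": [-1, 0, 2.0], "yaw": 0}, {"dp": [-1, 0, 2.0], "yaw": 0}])

```text
clock: 8.3
eef_pos: [614.9, 85.8, 76.7]
tcp_rot: [-3.141, -0.001, -0.45]
contact_force: [0.8, 0.8, 3.0]
opening: 0.28
grasp_force: 30.2
```

carry_out(targets=[{"dp": [0, 0, 0], "yaw": 0}, {"dp": [0, 0, 0], "yaw": 0}, {"dp": [0, 0, -40], "yaw": 0}, {"dp": [0, 0, -80], "yaw": 0}, {"dp": [0, 0, -80], "yaw": 0}], fingers=0.1)

```text
clock: 8.93
eef_pos: [616.4, 86.0, 159.5]
tcp_rot: [-3.139, -0.004, -0.449]
contact_force: [-0.5, -0.1, 0.3]
opening: 0.55
grasp_force: 0.0
```

```bash
python3 - <<'E'
from h import *
s=frame("side"); save("pics/s4.png",s,190,140,350,310,3)
blanks()
rel(0,0,0,-25)
E
```

```text
top [560.5 319.3   8. ] side [558.2 319.3   8. ]
top [407.8 341.8   8. ] side [405.4 341.3   8. ]
t=9.1 at [613.8  85.6 155.5] yaw -25.8 -> dp [-515.6  343.9  155.5] yaw -0.8
```

View pics/s4.png

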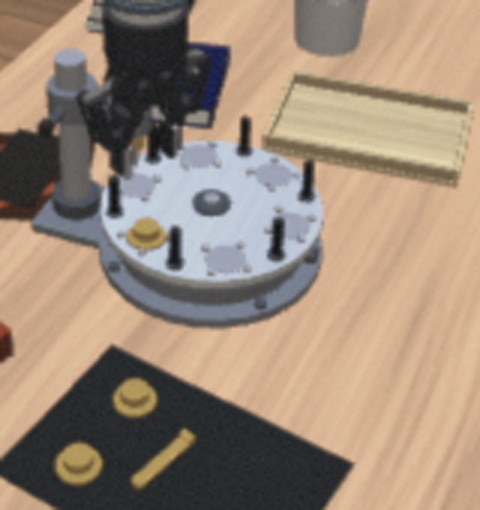

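The side crop shows the blank seated in the +60° nest at (147,235). Two more remain on the mat at (135,398) and (78,464). Going for the far one.

carry_out(targets=[{"dp": [-50, -62, 0], "yaw": -10}, {"dp": [-100, -124, 0], "yaw": -20}, {"dp": [-151, -186, 0], "yaw": -60}, {"dp": [-151, -186, 0], "yaw": -60}, {"dp": [-151, -186, 40], "yaw": -60}, {"dp": [-151, -186, 80], "yaw": -60}, {"dp": [-151, -186, 100], "yaw": -60}, {"dp": [-151, -186, 100], "yaw": -60}, {"dp": [-151, -186, 100], "yaw": -60}])

```text
clock: 10.2
eef_pos: [560.2, 319.1, 57.3]
tcp_rot: [3.141, -0.001, 0.596]
contact_force: [-0.8, -0.0, -0.1]
opening: 0.55
grasp_force: 0.0
```

```bash
python3 - <<'E'
from h import *
blanks()
rel(558.2,318.8,17,34.5)
E
```

```text
top [551.4 231.5   8. ] side [550.  231.8   8. ]
t=10.3 at [560.4 319.2  57.8] yaw 34.2 -> dp [-2.1 -0.9 40.8] yaw -0.3
```

carry_out(targets=[{"dp": [-2, -1, 20], "yaw": 0}, {"dp": [-2, -1, 34], "yaw": 0}, {"dp": [-2, -1, 40.5], "yaw": 0}, {"dp": [-2, -1, 40.5], "yaw": 0}])

```text
clock: 10.8
eef_pos: [556.7, 318.3, 14.8]
tcp_rot: [-3.141, 0.001, 0.598]
contact_force: [-0.3, 1.3, -0.6]
opening: 0.55
grasp_force: 0.0
```

carry_out(targets=[{"dp": [0, 0, 0], "yaw": 0}, {"dp": [0, 0, 0], "yaw": 0}, {"dp": [0, 0, 0], "yaw": 0}, {"dp": [0, 0, 0], "yaw": 0}], fingers=-1)

```text
clock: 11.3
eef_pos: [557.5, 318.8, 16.3]
tcp_rot: [3.142, -0.001, 0.598]
contact_force: [-0.1, -0.5, 3.9]
opening: 0.28
grasp_force: 29.7
```

```bash
python3 - <<'E'
from h import *
rel(530.0,79.0,140,34.5)
E
```

```text
t=11.3 at [557.5 318.8  16.3] yaw 34.2 -> dp [-157.7  182.8 -123.7] yaw -0.3
```

carry_out(targets=[{"dp": [0, 0, -60], "yaw": 0}, {"dp": [0, 0, -115], "yaw": 0}, {"dp": [-40, 45, -124], "yaw": 0}, {"dp": [-80, 90, -124], "yaw": 0}, {"dp": [-120, 137, -124], "yaw": 0}, {"dp": [-158, 183, -124], "yaw": 0}, {"dp": [-158, 183, -124], "yaw": 0}, {"dp": [-158, 183, -100], "yaw": 0}, {"dp": [-158, 183, -80], "yaw": 0}, {"dp": [-158, 183, -72], "yaw": 0}, {"dp": [-158, 183, -72], "yaw": 0}])

```text
clock: 12.68
eef_pos: [529.2, 78.9, 87.4]
tcp_rot: [-3.141, 0.001, 0.598]
contact_force: [0.2, -0.1, -0.0]
opening: 0.281
grasp_force: 29.9
```

```bash
python3 - <<'E'
from h import *
rel(530.0,79.0,75.5,34.5); print(r.sense()['contact_force'])
E
```

```text
t=12.7 at [529.2  78.9  87.4] yaw 34.3 -> dp [ 0.7  0.4 11.9] yaw -0.2
[ 0.23571538 -0.13704271 -0.02644398]
```

carry_out(targets=[{"dp": [0.7, 0.4, 5], "yaw": 0}, {"dp": [0.7, 0.4, 8], "yaw": 0}, {"dp": [0.7, 0.4, 10], "yaw": 0}, {"dp": [0.7, 0.4, 11.5], "yaw": 0}, {"dp": [0.7, 0.4, 11.5], "yaw": 0}])

```text
clock: 13.3
eef_pos: [530.4, 78.3, 76.3]
tcp_rot: [3.141, 0.0, 0.598]
contact_force: [0.4, -0.5, -1.5]
opening: 0.282
grasp_force: 29.8
```

carry_out(targets=[{"dp": [0, 0, 0], "yaw": 0}, {"dp": [0, 0, 0], "yaw": 0}, {"dp": [0, 0, -40], "yaw": 0}, {"dp": [0, 0, -80], "yaw": 0}, {"dp": [0, 0, -80], "yaw": 0}], fingers=0.1)

```text
clock: 13.92
eef_pos: [532.4, 78.8, 159.3]
tcp_rot: [3.139, -0.005, 0.598]
contact_force: [0.2, -0.4, 0.4]
opening: 0.549
grasp_force: 0.0
```

```bash
python3 - <<'E'
from h import *
rel(549.6,231.1,60,94.5)
E
```

```text
t=13.9 at [532.4  78.8 159.3] yaw 34.2 -> dp [  99.9 -116.2   99.3] yaw -60.3
```

carry_out(targets=[{"dp": [33, -39, 0], "yaw": -10}, {"dp": [66, -78, 0], "yaw": -20}, {"dp": [99, -116, 0], "yaw": -60}, {"dp": [99, -116, 0], "yaw": -60}, {"dp": [99, -116, 30], "yaw": -60}, {"dp": [99, -116, 70], "yaw": -60}, {"dp": [99, -116, 98], "yaw": -60}, {"dp": [99, -116, 98], "yaw": -60}, {"dp": [99, -116, 98], "yaw": -60}])

```text
clock: 15.05
eef_pos: [547.1, 230.2, 58.7]
tcp_rot: [3.141, -0.0, 1.645]
contact_force: [0.6, 0.0, -0.7]
opening: 0.554
grasp_force: 0.0
```

```bash
python3 - <<'E'
from h import *
blanks()
rel(549.6,231.1,17,94.5)
s=frame("side"); save("pics/s5.png",s,190,140,350,310,3)
E
```

```text
t=15.2 at [547.7 230.4  59.5] yaw 94.2 -> dp [ 0.6  2.  42.5] yaw -0.3
```

View pics/s5.png

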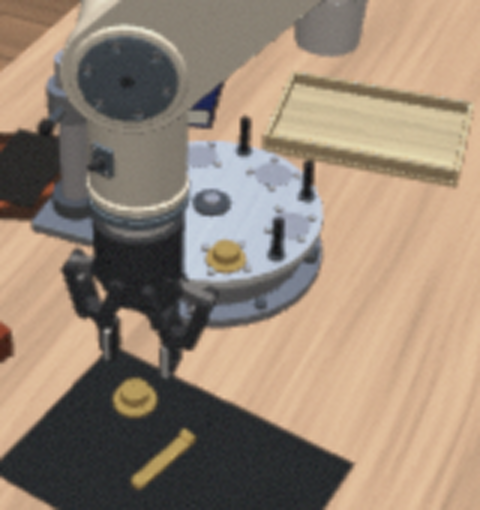

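The second blank is seated in the +120° nest at crop (226,255). The third is where it was, at (135,398).

carry_out(targets=[{"dp": [0.6, 2, 20], "yaw": 0}, {"dp": [0.6, 2, 36], "yaw": 0}, {"dp": [0.6, 2, 42], "yaw": 0}, {"dp": [0.6, 2, 42], "yaw": 0}])

```text
clock: 15.7
eef_pos: [548.2, 230.6, 15.3]
tcp_rot: [-3.14, 0.001, 1.645]
contact_force: [0.2, -0.1, 0.1]
opening: 0.549
grasp_force: 0.0
```

carry_out(targets=[{"dp": [0, 0, 0], "yaw": 0}, {"dp": [0, 0, 0], "yaw": 0}, {"dp": [0, 0, 0], "yaw": 0}, {"dp": [0, 0, 0], "yaw": 0}], fingers=-1)

```text
clock: 16.2
eef_pos: [549.3, 231.0, 16.8]
tcp_rot: [3.141, -0.0, 1.645]
contact_force: [1.5, -0.7, 4.3]
opening: 0.281
grasp_force: 29.7
```

```bash
python3 - <<'E'
from h import *
rel(493.5,2.3,140,94.5)
E
```

```text
t=16.2 at [549.3 231.   16.8] yaw 94.2 -> dp [-223.9  -72.5 -123.2] yaw -0.3
```

carry_out(targets=[{"dp": [0, 0, -60], "yaw": 0}, {"dp": [0, 0, -115], "yaw": 0}, {"dp": [-50, -16, -130], "yaw": 0}, {"dp": [-100, -32, -130], "yaw": 0}, {"dp": [-150, -48, -130], "yaw": 0}, {"dp": [-200, -64, -130], "yaw": 0}, {"dp": [-224, -72.5, -130], "yaw": 0}, {"dp": [-224, -72.5, -130], "yaw": 0}, {"dp": [-224, -72.5, -100], "yaw": 0}, {"dp": [-224, -72.5, -80], "yaw": 0}, {"dp": [-224, -72.5, -72], "yaw": 0}, {"dp": [-224, -72.5, -72], "yaw": 0}])

```text
clock: 17.7
eef_pos: [493.0, 2.6, 88.0]
tcp_rot: [-3.141, -0.0, 1.646]
contact_force: [0.1, -0.4, -1.8]
opening: 0.279
grasp_force: 29.9
```

```bash
python3 - <<'E'
from h import *
rel(493.5,2.3,76,94.5); print(r.sense()['contact_force'])
E
```

```text
t=17.7 at [493.    2.6  88. ] yaw 94.3 -> dp [-0.4  0.5 12. ] yaw -0.2
[ 0.09316709 -0.38407586 -1.76549961]
```

carry_out(targets=[{"dp": [-0.4, 0.5, 5], "yaw": 0}, {"dp": [-0.4, 0.5, 8], "yaw": 0}, {"dp": [-0.4, 0.5, 10], "yaw": 0}, {"dp": [-0.4, 0.5, 11.5], "yaw": 0}, {"dp": [-0.4, 0.5, 11.5], "yaw": 0}])

```text
clock: 18.32
eef_pos: [494.7, 1.7, 77.0]
tcp_rot: [3.139, 0.0, 1.645]
contact_force: [4.6, 0.1, -3.9]
opening: 0.28
grasp_force: 29.7
```

carry_out(targets=[{"dp": [0, 0, 0], "yaw": 0}, {"dp": [0, 0, 0], "yaw": 0}, {"dp": [0, 0, -40], "yaw": 0}, {"dp": [0, 0, -80], "yaw": 0}, {"dp": [0, 0, -80], "yaw": 0}], fingers=0.1)

```text
clock: 18.95
eef_pos: [495.1, 1.7, 159.4]
tcp_rot: [3.137, 0.0, 1.645]
contact_force: [-0.2, 0.2, 0.3]
opening: 0.547
grasp_force: 0.0
```

```bash
cat >> h.py <<'E'
C=np.array([578.2,9.0]); A=4.5
def pol(th,d=0,rad=100):
    a=np.radians(th+A); return C+rad*np.array([np.cos(a),np.sin(a)])-d*np.array([np.sin(a),-np.cos(a)])
E
python3 - <<'E'
from h import *
rel(*pol(210,30),94,124.5)
for d in (17,): 
  for f in range(0,61,6):
    p=np.radians(f); print(f,np.round([-d*(np.cos(p)-1)+100*np.sin(p)+12, -d*np.sin(p)+100*(1-np.cos(p))],1))
E
```

```text
t=18.9 at [495.1   1.7 159.4] yaw 94.2 -> dp [-75.2  12.1  65.4] yaw -30.3
0 [12.  0.]
6 [22.5 -1.2]
12 [33.2 -1.3]
18 [43.7 -0.4]
24 [54.1  1.7]
30 [64.3  4.9]
36 [74.   9.1]
42 [83.3 14.3]
48 [91.9 20.5]
54 [99.9 27.5]
60 [107.1  35.3]
```

carry_out(targets=[{"dp": [-25, 4, 0], "yaw": -10}, {"dp": [-50, 8, 0], "yaw": -20}, {"dp": [-75, 12, 0], "yaw": -30}, {"dp": [-75, 12, 30], "yaw": -30}, {"dp": [-75, 12, 65], "yaw": -30}, {"dp": [-75, 12, 65], "yaw": -30}], fingers=-1)

```text
clock: 19.7
eef_pos: [508.2, -71.9, 88.9]
tcp_rot: [-3.136, -0.005, 2.168]
contact_force: [0.2, -0.1, 1.1]
opening: -0.003
grasp_force: 0.0
```

```bash
python3 - <<'E'
from h import *
rel(*pol(210,30),94,124.5);print(r.sense()['opening'])
s=frame("side"); save("pics/s6.png",s,190,140,350,310,3)
E
```

```text
t=19.7 at [508.2 -71.9  88.9] yaw 124.2 -> dp [-3.   3.5 -5.1] yaw -0.3
-0.0029624322276022865
```

View pics/s6.png

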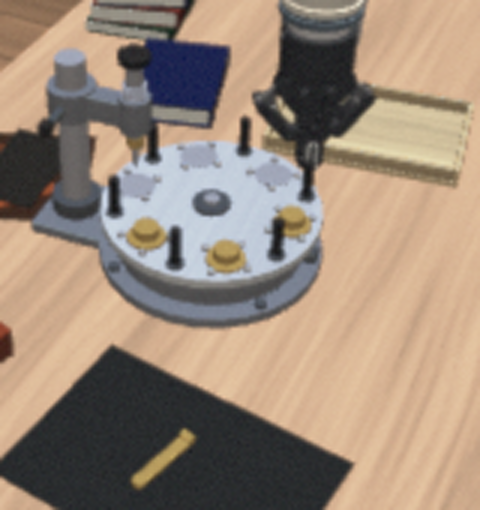

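All three blanks are seated, and the shut fingers stand behind the near stud at (308,175). Turning the dial one click clockwise.

carry_out(targets=[{"dp": [-3, 3.5, -4], "yaw": 0}, {"dp": [9, 3.5, -4], "yaw": 0}, {"dp": [19.5, 2.3, -4], "yaw": 6}, {"dp": [30, 2.2, -4], "yaw": 12}, {"dp": [41, 3, -4], "yaw": 18}, {"dp": [51, 5, -4], "yaw": 24}, {"dp": [61, 8.5, -4], "yaw": 30}, {"dp": [71, 12.6, -4], "yaw": 36}, {"dp": [80, 18, -4], "yaw": 42}, {"dp": [89, 24, -4], "yaw": 48}, {"dp": [97, 31, -4], "yaw": 54}, {"dp": [101, 34, -4], "yaw": 57}])

```text
clock: 21.25
eef_pos: [482.4, 31.5, 96.7]
tcp_rot: [3.14, -0.001, 1.172]
contact_force: [-0.2, -1.1, 0.6]
opening: -0.003
grasp_force: 0.0
```

carry_out(targets=[{"dp": [0, 0, 0], "yaw": 0}, {"dp": [0, 0, 0], "yaw": 0}, {"dp": [-15, 0, -40], "yaw": 0}, {"dp": [-15, 0, -90], "yaw": 0}, {"dp": [-15, 0, -150], "yaw": 0}, {"dp": [-15, 0, -165], "yaw": 0}, {"dp": [-15, 0, -165], "yaw": 0}])

```text
clock: 22.12
eef_pos: [476.9, 16.4, 261.4]
tcp_rot: [3.14, -0.001, 1.174]
contact_force: [-0.4, 0.3, -0.8]
opening: -0.002
grasp_force: 0.0
```

```bash
cat >>h.py <<'E'
def studs():
    im=frame("side"); P=[plane("side",c,84.5)[:2] for c,a,w in blobs(im,(0,0,0),(180,255,75),12,(205,150,310,240)) if 9<=w[1]<=17 and w[0]<8]
    for p in P:
        d=p-C
        if abs(np.hypot(*d)-100)<12: print("stud",p.round(1),"ang",round(np.degrees(np.arctan2(d[1],d[0]))-A,1))
    return im
E
python3 - <<'E'
from h import *
s=studs(); save("pics/s7.png",s,190,100,350,310,3)
rel(*pol(0,0,85),245,60)
E
```

```text
stud [675.1 -42.8] ang -32.7
stud [585.2 -88.5] ang -90.4
stud [496.6 -47.7] ang -149.7
stud [661.   64.7] ang 29.5
stud [489.5  51.3] ang 150.0
stud [571.  108.6] ang 89.6
t=22.2 at [476.1  16.5 260. ] yaw 67.3 -> dp [ 71.5 172.6  15. ] yaw 7.3
```

View pics/s7.png

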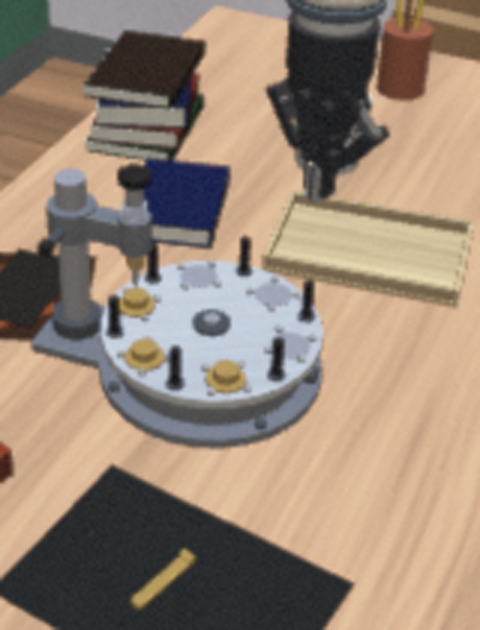

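The dial has clicked, with the first blank at crop (137,300) under the punch tip. Moving over the cap and pressing.

carry_out(targets=[{"dp": [24, 58, 0], "yaw": 0}, {"dp": [48, 116, 0], "yaw": 0}, {"dp": [72, 173, 0], "yaw": 0}, {"dp": [72, 173, 0], "yaw": 0}, {"dp": [72, 173, 10], "yaw": 0}, {"dp": [72, 173, 18], "yaw": 0}, {"dp": [72, 173, 18], "yaw": 0}])

```text
clock: 23.05
eef_pos: [662.5, 16.1, 241.8]
tcp_rot: [-3.14, 0.001, 1.174]
contact_force: [-1.2, 0.4, 0.3]
opening: -0.004
grasp_force: 0.0
```

```bash
python3 - <<'E'
from h import *
rel(663.5,15.7,215.5,67);print(r.sense()['contact_force'])
E
```

```text
t=23.1 at [662.5  16.1 241.8] yaw 67.3 -> dp [ 0.1  1.1 26.3] yaw 0.3
[-1.2057646   0.42942625  0.27530827]
```

carry_out(targets=[{"dp": [0, 1, 6], "yaw": 0}, {"dp": [0, 1, 11], "yaw": 0}, {"dp": [0, 1, 16], "yaw": 0}, {"dp": [0, 1, 19], "yaw": 0}, {"dp": [0, 1, 21], "yaw": 0}, {"dp": [0, 1, 23], "yaw": 0}])

```text
clock: 23.8
eef_pos: [665.1, 15.6, 221.0]
tcp_rot: [3.141, -0.0, 1.174]
contact_force: [-4.2, 0.2, 12.9]
opening: 0.0
grasp_force: 6.0
```

carry_out(targets=[{"dp": [0, 0, 1], "yaw": 0}, {"dp": [0, 0, 2], "yaw": 0}])

```text
clock: 24.05
eef_pos: [665.1, 15.6, 219.4]
tcp_rot: [3.141, -0.0, 1.174]
contact_force: [-4.7, -0.0, 14.1]
opening: 0.002
grasp_force: 6.9
```

carry_out(targets=[{"dp": [0, 0, 1.5], "yaw": 0}, {"dp": [0, 0, 1.5], "yaw": 0}])

```text
clock: 24.3
eef_pos: [665.1, 15.6, 218.1]
tcp_rot: [3.14, -0.0, 1.174]
contact_force: [-6.5, -0.2, 15.0]
opening: 0.0
grasp_force: 7.6
```

carry_out(targets=[{"dp": [0, 0, 1.5], "yaw": 0}, {"dp": [0, 0, 1.5], "yaw": 0}])

```text
clock: 24.55
eef_pos: [665.1, 15.6, 216.6]
tcp_rot: [3.14, -0.0, 1.174]
contact_force: [-5.2, -0.7, 15.5]
opening: -0.004
grasp_force: 7.5
```

carry_out(targets=[{"dp": [0, 0, 1], "yaw": 0}, {"dp": [0, 0, 1], "yaw": 0}])

```text
clock: 24.8
eef_pos: [665.1, 15.6, 214.8]
tcp_rot: [3.141, -0.0, 1.174]
contact_force: [-1.5, -0.0, 7.5]
opening: -0.002
grasp_force: 3.5
```

Snapped: the push fell to 7.5 N. Lifting and going back to the stud.

carry_out(targets=[{"dp": [0, 0, -10], "yaw": 0}, {"dp": [0, 0, -50], "yaw": 0}, {"dp": [0, 0, -50], "yaw": 0}])

```text
clock: 25.18
eef_pos: [666.6, 15.7, 267.0]
tcp_rot: [3.137, -0.002, 1.174]
contact_force: [0.2, -0.7, -0.1]
opening: 0.002
grasp_force: 0.0
```

```bash
python3 - <<'E'
from h import *
rel(*pol(210,30),94,124.5)
E
```

```text
t=25.2 at [666.6  15.7 267. ] yaw 67.2 -> dp [-140.7 -107.8  173. ] yaw -57.3
```

carry_out(targets=[{"dp": [-46, -36, 0], "yaw": -10}, {"dp": [-92, -72, 0], "yaw": -20}, {"dp": [-140, -108, 20], "yaw": -30}, {"dp": [-140, -108, 70], "yaw": -40}, {"dp": [-140, -108, 120], "yaw": -57}, {"dp": [-140, -108, 165], "yaw": -57}, {"dp": [-140, -108, 170], "yaw": -57}, {"dp": [-140, -108, 170], "yaw": -57}])

```text
clock: 26.18
eef_pos: [511.4, -71.6, 94.2]
tcp_rot: [-3.141, -0.0, 2.166]
contact_force: [0.4, 0.6, 0.0]
opening: -0.002
grasp_force: 0.0
```

```bash
python3 - <<'E'
from h import *
rel(*pol(210,30),94,124.5)
studs()
E
```

```text
t=26.2 at [511.4 -71.6  94.2] yaw 124.1 -> dp [-1.4  0.7  0.2] yaw -0.4
stud [674.3 -42.5] ang -32.7
stud [585.2 -88.5] ang -90.4
stud [660.6  65.6] ang 30.0
stud [489.   52.1] ang 149.7
stud [571.  108.6] ang 89.6
```

carry_out(targets=[{"dp": [-1, 1, 0], "yaw": 0}, {"dp": [11, 1, 0], "yaw": 0}, {"dp": [21, 0, 0], "yaw": 6}, {"dp": [32, 0, 0], "yaw": 12}, {"dp": [43, 1, 0], "yaw": 18}, {"dp": [53, 3, 0], "yaw": 24}, {"dp": [63, 6, 0], "yaw": 30}, {"dp": [73, 10, 0], "yaw": 36}, {"dp": [82, 15, 0], "yaw": 42}, {"dp": [91, 21, 0], "yaw": 48}, {"dp": [99, 28, 0], "yaw": 54}, {"dp": [103, 32, 0], "yaw": 57}])

```text
clock: 27.72
eef_pos: [479.4, 32.4, 94.4]
tcp_rot: [3.141, -0.0, 1.171]
contact_force: [-0.3, -0.9, 0.3]
opening: 0.002
grasp_force: 0.0
```

carry_out(targets=[{"dp": [0, 0, 0], "yaw": 0}, {"dp": [0, 0, 0], "yaw": 0}, {"dp": [-15, 0, -40], "yaw": 0}, {"dp": [-15, 0, -90], "yaw": 0}, {"dp": [-15, 0, -150], "yaw": 0}, {"dp": [-15, 0, -165], "yaw": 0}, {"dp": [-15, 0, -165], "yaw": 0}])

```text
clock: 28.6
eef_pos: [474.1, 17.5, 259.4]
tcp_rot: [3.14, -0.001, 1.174]
contact_force: [-0.6, -0.7, -0.4]
opening: 0.001
grasp_force: 0.0
```

```bash
python3 - <<'E'
from h import *
s=studs(); save("pics/s8.png",s,190,140,350,310,3)
rel(664,15.7,242,67)
E
```

```text
stud [675.8 -44.4] ang -33.2
stud [585.9 -89.1] ang -90.0
stud [496.6 -47.7] ang -149.7
stud [660.   66.4] ang 30.6
stud [489.   52.1] ang 149.7
stud [571.1 108.1] ang 89.6
t=28.6 at [473.3  17.5 258. ] yaw 67.3 -> dp [ 72.  176.6  16. ] yaw 0.3
```

View pics/s8.png

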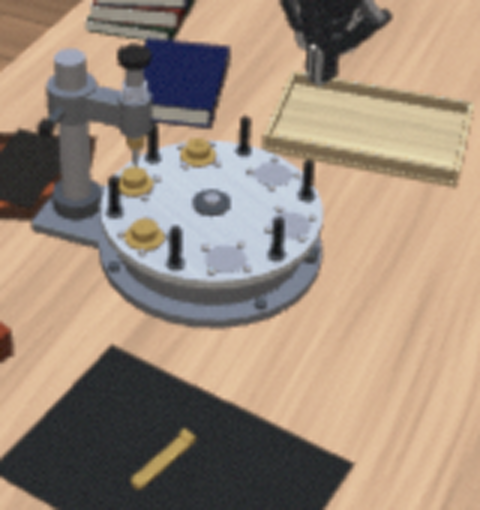

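The second blank is under the punch and the first has moved on to crop (198,152). Pressing again.

carry_out(targets=[{"dp": [24, 58, 0], "yaw": 0}, {"dp": [48, 116, 0], "yaw": 0}, {"dp": [72, 176, 0], "yaw": 0}, {"dp": [72, 176, 0], "yaw": 0}, {"dp": [72, 176, 12], "yaw": 0}, {"dp": [72, 176, 22], "yaw": 0}, {"dp": [72, 176, 28], "yaw": 0}, {"dp": [72, 176, 33], "yaw": 0}, {"dp": [72, 176, 37], "yaw": 0}, {"dp": [72, 176, 40], "yaw": 0}, {"dp": [72, 176, 42], "yaw": 0}, {"dp": [72, 176, 43], "yaw": 0}])

```text
clock: 30.15
eef_pos: [663.4, 16.0, 217.7]
tcp_rot: [3.142, -0.0, 1.174]
contact_force: [-8.8, -1.7, 15.9]
opening: 0.002
grasp_force: 8.0
```

carry_out(targets=[{"dp": [0, 0, 1], "yaw": 0}, {"dp": [0, 0, 2.5], "yaw": 0}, {"dp": [0, 0, 2.5], "yaw": 0}])

```text
clock: 30.52
eef_pos: [663.3, 16.0, 214.6]
tcp_rot: [-3.141, 0.0, 1.174]
contact_force: [-5.8, 0.2, 9.4]
opening: -0.0
grasp_force: 4.8
```

carry_out(targets=[{"dp": [0, 0, 0.5], "yaw": 0}, {"dp": [0, 0, 0.5], "yaw": 0}])

```text
clock: 30.78
eef_pos: [663.4, 16.0, 214.6]
tcp_rot: [-3.142, -0.0, 1.174]
contact_force: [-6.8, -0.2, 12.7]
opening: -0.0
grasp_force: 6.5
```

carry_out(targets=[{"dp": [0, 0, -10], "yaw": 0}, {"dp": [0, 0, -50], "yaw": 0}, {"dp": [0, 0, -50], "yaw": 0}])

```text
clock: 31.15
eef_pos: [665.9, 16.0, 266.5]
tcp_rot: [3.136, -0.003, 1.174]
contact_force: [-0.1, -0.5, -1.4]
opening: -0.002
grasp_force: 0.0
```

```bash
python3 - <<'E'
from h import *
rel(*pol(210,30),94,124.5)
E
```

```text
t=31.1 at [665.9  16.  266.5] yaw 67.2 -> dp [-140.8 -107.   172.5] yaw -57.3
```

Snapped, then reached the hard stop. On to the third.

carry_out(targets=[{"dp": [-46, -36, 0], "yaw": -10}, {"dp": [-92, -72, 0], "yaw": -20}, {"dp": [-140, -107, 20], "yaw": -30}, {"dp": [-140, -107, 70], "yaw": -40}, {"dp": [-140, -107, 120], "yaw": -57}, {"dp": [-140, -107, 165], "yaw": -57}, {"dp": [-140, -107, 170], "yaw": -57}, {"dp": [-140, -107, 170], "yaw": -57}])

```text
clock: 32.15
eef_pos: [511.5, -71.7, 93.4]
tcp_rot: [3.141, 0.0, 2.166]
contact_force: [0.6, -0.6, -0.0]
opening: 0.0
grasp_force: 0.0
```

```bash
python3 - <<'E'
from h import *
rel(*pol(210,30),94,124.5)
E
```

```text
t=32.1 at [511.5 -71.7  93.4] yaw 124.1 -> dp [-1.2  0.7 -0.6] yaw -0.4
```

carry_out(targets=[{"dp": [-1, 1, 0], "yaw": 0}, {"dp": [11, 1, 0], "yaw": 0}, {"dp": [21, 0, 0], "yaw": 6}, {"dp": [32, 0, 0], "yaw": 12}, {"dp": [43, 1, 0], "yaw": 18}, {"dp": [53, 3, 0], "yaw": 24}, {"dp": [63, 6, 0], "yaw": 30}, {"dp": [73, 10, 0], "yaw": 36}, {"dp": [82, 15, 0], "yaw": 42}, {"dp": [91, 21, 0], "yaw": 48}, {"dp": [99, 28, 0], "yaw": 54}, {"dp": [103, 32, 0], "yaw": 57}])

```text
clock: 33.65
eef_pos: [479.6, 32.4, 93.6]
tcp_rot: [3.141, -0.001, 1.171]
contact_force: [-0.5, 0.4, -0.1]
opening: -0.002
grasp_force: 0.0
```

carry_out(targets=[{"dp": [0, 0, 0], "yaw": 0}, {"dp": [0, 0, 0], "yaw": 0}, {"dp": [-15, 0, -40], "yaw": 0}, {"dp": [-15, 0, -90], "yaw": 0}, {"dp": [-15, 0, -150], "yaw": 0}, {"dp": [-15, 0, -165], "yaw": 0}, {"dp": [-15, 0, -165], "yaw": 0}])

```text
clock: 34.52
eef_pos: [474.2, 17.5, 258.4]
tcp_rot: [3.14, -0.001, 1.174]
contact_force: [-0.1, 0.6, -0.9]
opening: 0.002
grasp_force: 0.0
```

```bash
python3 - <<'E'
from h import *
s=studs(); save("pics/s9.png",s,190,140,350,310,3)
rel(664.5,15.7,242,67)
E
```

```text
stud [675.6 -43.3] ang -32.7
stud [585.2 -88.5] ang -90.4
stud [496.6 -47.7] ang -149.7
stud [660.8  65.5] ang 29.9
stud [489.3  51.6] ang 149.9
stud [571.  108.6] ang 89.6
t=34.6 at [473.4  17.5 257. ] yaw 67.3 -> dp [ 72.3 177.   15. ] yaw 0.3
```

View pics/s9.png

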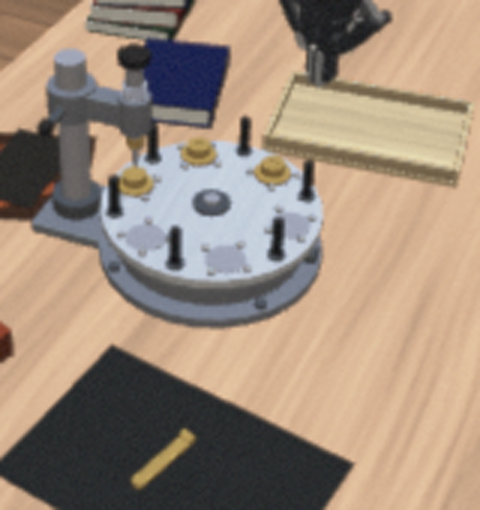

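The third blank is under the punch. The other two are at −60° and −120°, at crop (198,152) and (272,170).

carry_out(targets=[{"dp": [24, 58, 0], "yaw": 0}, {"dp": [48, 116, 0], "yaw": 0}, {"dp": [72, 177, 0], "yaw": 0}, {"dp": [72, 177, 0], "yaw": 0}, {"dp": [72, 177, 11], "yaw": 0}, {"dp": [72, 177, 21], "yaw": 0}, {"dp": [72, 177, 27], "yaw": 0}, {"dp": [72, 177, 32], "yaw": 0}, {"dp": [72, 177, 36], "yaw": 0}, {"dp": [72, 177, 39], "yaw": 0}, {"dp": [72, 177, 41], "yaw": 0}, {"dp": [72, 177, 42], "yaw": 0}])

```text
clock: 36.08
eef_pos: [664.3, 15.5, 217.7]
tcp_rot: [-3.142, 0.0, 1.174]
contact_force: [-8.5, -0.3, 16.7]
opening: 0.005
grasp_force: 8.0
```

carry_out(targets=[{"dp": [0, 0, 1], "yaw": 0}, {"dp": [0, 0, 2.5], "yaw": 0}, {"dp": [0, 0, 2.5], "yaw": 0}])

```text
clock: 36.45
eef_pos: [664.2, 15.5, 214.6]
tcp_rot: [-3.141, 0.0, 1.174]
contact_force: [-7.1, 0.0, 10.8]
opening: -0.003
grasp_force: 4.9
```

carry_out(targets=[{"dp": [0, 0, 0.5], "yaw": 0}, {"dp": [0, 0, 0.5], "yaw": 0}])

```text
clock: 36.7
eef_pos: [664.3, 15.5, 214.5]
tcp_rot: [-3.141, 0.0, 1.174]
contact_force: [-8.3, -0.2, 12.8]
opening: 0.001
grasp_force: 6.6
```

carry_out(targets=[{"dp": [0, 0, -10], "yaw": 0}, {"dp": [0, 0, -50], "yaw": 0}, {"dp": [0, 0, -50], "yaw": 0}], fingers=0.1)

```text
clock: 37.08
eef_pos: [666.9, 15.6, 266.5]
tcp_rot: [3.135, -0.003, 1.174]
contact_force: [0.6, 0.4, -1.0]
opening: 0.55
grasp_force: 0.0
```

```bash
python3 - <<'E'
from h import *
C[:]=(578.6,9)
rel(*pol(-60,0,85),110,34.5); print(pol(-60,0,85),pol(-120,0,85),pol(180,0,85))
E
```

```text
t=37.1 at [666.9  15.6 266.5] yaw 67.2 -> dp [-86.2  -7.4 156.5] yaw 32.7
[626.74453014 -61.05072603] [542.00655677 -67.71974917] [493.86202663   2.33097686]
```

carry_out(targets=[{"dp": [-43, -4, 0], "yaw": 10}, {"dp": [-86, -8, 0], "yaw": 20}, {"dp": [-86, -8, 0], "yaw": 33}, {"dp": [-86, -8, 50], "yaw": 33}, {"dp": [-86, -8, 100], "yaw": 33}, {"dp": [-86, -8, 150], "yaw": 33}, {"dp": [-86, -8, 150], "yaw": 33}, {"dp": [-86, -8, 150], "yaw": 33}])

```text
clock: 38.08
eef_pos: [625.2, -60.8, 114.2]
tcp_rot: [3.141, -0.001, 0.598]
contact_force: [-0.2, 0.2, 0.2]
opening: 0.548
grasp_force: 0.0
```

```bash
python3 - <<'E'
from h import *
C[:]=(578.6,9)
rel(*pol(-60,0,85),76.5,34.5)
E
```

```text
t=38.1 at [625.2 -60.8 114.2] yaw 34.2 -> dp [ 1.1  1.1 37.7] yaw -0.3
```

carry_out(targets=[{"dp": [1, 1, 20], "yaw": 0}, {"dp": [1, 1, 32], "yaw": 0}, {"dp": [1, 1, 37.5], "yaw": 0}, {"dp": [1, 1, 37.5], "yaw": 0}])

```text
clock: 38.58
eef_pos: [625.4, -60.9, 74.8]
tcp_rot: [-3.141, 0.001, 0.598]
contact_force: [0.1, -0.7, -0.8]
opening: 0.55
grasp_force: 0.0
```

carry_out(targets=[{"dp": [0, 0, 0], "yaw": 0}, {"dp": [0, 0, 0], "yaw": 0}, {"dp": [0, 0, 0], "yaw": 0}, {"dp": [0, 0, 0], "yaw": 0}], fingers=-1)

```text
clock: 39.08
eef_pos: [626.7, -61.5, 76.0]
tcp_rot: [3.14, -0.001, 0.598]
contact_force: [2.3, -4.2, 2.9]
opening: 0.276
grasp_force: 29.6
```

carry_out(targets=[{"dp": [0, 0, -20], "yaw": 0}, {"dp": [0, 0, -60], "yaw": 0}, {"dp": [0, 0, -75], "yaw": 0}, {"dp": [0, 0, -75], "yaw": 0}])

```text
clock: 39.58
eef_pos: [626.0, -60.8, 151.3]
tcp_rot: [3.141, -0.001, 0.598]
contact_force: [0.5, -0.0, -1.1]
opening: 0.282
grasp_force: 30.6
```

```bash
python3 - <<'E'
from h import *
rel(557,-266,60,8.6)
E
```

```text
t=39.6 at [626.  -60.8 151.3] yaw 34.2 -> dp [-172.6  130.8   91.3] yaw 25.6
```

carry_out(targets=[{"dp": [-45, 33, 0], "yaw": 8}, {"dp": [-90, 66, 0], "yaw": 16}, {"dp": [-135, 99, 0], "yaw": 25.5}, {"dp": [-172, 131, 0], "yaw": 25.5}, {"dp": [-172, 131, 0], "yaw": 25.5}, {"dp": [-172, 131, 50], "yaw": 25.5}, {"dp": [-172, 131, 90], "yaw": 25.5}, {"dp": [-172, 131, 110], "yaw": 25.5}, {"dp": [-172, 131, 120], "yaw": 25.5}, {"dp": [-172, 131, 120], "yaw": 25.5}, {"dp": [-172, 131, 120], "yaw": 25.5}])

```text
clock: 40.95
eef_pos: [558.2, -266.3, 31.5]
tcp_rot: [3.14, -0.002, 0.153]
contact_force: [-0.1, -0.5, -0.7]
opening: 0.278
grasp_force: 30.6
```

```bash
python3 - <<'E'
from h import *
rel(557,-266,21.5,8.6); print(r.sense()['contact_force'])
E
```

```text
t=41.0 at [ 558.2 -266.3   31.5] yaw 8.8 -> dp [-1.1 -0.5 10. ] yaw 0.2
[-0.05145508 -0.45795936 -0.72045865]
```

carry_out(targets=[{"dp": [-1, 0, 6], "yaw": 0}, {"dp": [-1, 0, 9.5], "yaw": 0}, {"dp": [-1, 0, 10.5], "yaw": 0}, {"dp": [-1, 0, 10.5], "yaw": 0}])

```text
clock: 41.45
eef_pos: [556.3, -266.3, 20.9]
tcp_rot: [3.141, -0.0, 0.153]
contact_force: [-3.9, 2.4, 11.8]
opening: 0.28
grasp_force: 31.8
```

carry_out(targets=[{"dp": [0, 0, 0], "yaw": 0}, {"dp": [0, 0, 0], "yaw": 0}, {"dp": [0, 0, -40], "yaw": 0}, {"dp": [0, 0, -90], "yaw": 0}, {"dp": [0, 0, -130], "yaw": 0}, {"dp": [0, 0, -130], "yaw": 0}], fingers=0.1)

```text
clock: 42.2
eef_pos: [558.3, -267.2, 153.2]
tcp_rot: [3.138, -0.005, 0.153]
contact_force: [0.1, -0.5, 0.5]
opening: 0.556
grasp_force: 0.0
```

```bash
python3 - <<'E'
from h import *
C[:]=(578.6,9)
rel(*pol(-120,0,85),110,-25.5)
E
```

```text
t=42.2 at [ 558.3 -267.2  153.2] yaw 8.7 -> dp [  14.3 -199.6   43.2] yaw 34.2
```

carry_out(targets=[{"dp": [4, -55, 0], "yaw": 10}, {"dp": [8, -110, 0], "yaw": 20}, {"dp": [12, -165, 0], "yaw": 30}, {"dp": [14, -200, 0], "yaw": 34}, {"dp": [14, -200, 0], "yaw": 34}, {"dp": [14, -200, 20], "yaw": 34}, {"dp": [14, -200, 42], "yaw": 34}, {"dp": [14, -200, 42], "yaw": 34}, {"dp": [14, -200, 42], "yaw": 34}])

```text
clock: 43.32
eef_pos: [539.9, -67.0, 107.9]
tcp_rot: [3.141, 0.0, -0.441]
contact_force: [0.3, -0.0, 0.7]
opening: 0.552
grasp_force: 0.0
```

```bash
python3 - <<'E'
from h import *
C[:]=(578.6,9)
rel(*pol(-120,0,85),76.5,-25.5)
E
```

```text
t=43.3 at [539.9 -67.  107.9] yaw -25.3 -> dp [ 2.3 -0.3 31.4] yaw 0.2
```

carry_out(targets=[{"dp": [2, 0, 15], "yaw": 0}, {"dp": [2, 0, 26], "yaw": 0}, {"dp": [2, 0, 31], "yaw": 0}, {"dp": [2, 0, 31], "yaw": 0}])

```text
clock: 43.82
eef_pos: [541.1, -67.1, 76.2]
tcp_rot: [3.141, 0.001, -0.441]
contact_force: [0.2, 0.1, -1.1]
opening: 0.551
grasp_force: 0.0
```

carry_out(targets=[{"dp": [0, 0, 0], "yaw": 0}, {"dp": [0, 0, 0], "yaw": 0}, {"dp": [0, 0, 0], "yaw": 0}, {"dp": [0, 0, 0], "yaw": 0}], fingers=-1)

```text
clock: 44.32
eef_pos: [541.8, -67.3, 77.2]
tcp_rot: [-3.141, -0.001, -0.441]
contact_force: [0.3, -0.7, 4.8]
opening: 0.283
grasp_force: 29.6
```

carry_out(targets=[{"dp": [0, 0, -20], "yaw": 0}, {"dp": [0, 0, -60], "yaw": 0}, {"dp": [0, 0, -75], "yaw": 0}, {"dp": [0, 0, -75], "yaw": 0}])

```text
clock: 44.82
eef_pos: [541.9, -67.3, 152.3]
tcp_rot: [-3.141, -0.002, -0.441]
contact_force: [-0.4, 0.2, -2.0]
opening: 0.277
grasp_force: 29.6
```

```bash
python3 - <<'E'
from h import *
rel(497.5,-275.5,32,8.6)
E
```

```text
t=44.8 at [541.9 -67.3 152.3] yaw -25.3 -> dp [ 48.7 207.3 120.3] yaw -33.9
```

carry_out(targets=[{"dp": [12, 52, 0], "yaw": -10}, {"dp": [24, 104, 0], "yaw": -20}, {"dp": [36, 156, 0], "yaw": -30}, {"dp": [48.5, 207, 0], "yaw": -34}, {"dp": [48.5, 207, 0], "yaw": -34}, {"dp": [48.5, 207, 50], "yaw": -34}, {"dp": [48.5, 207, 90], "yaw": -34}, {"dp": [48.5, 207, 110], "yaw": -34}, {"dp": [48.5, 207, 118], "yaw": -34}, {"dp": [48.5, 207, 118], "yaw": -34}, {"dp": [48.5, 207, 118], "yaw": -34}])

```text
clock: 46.2
eef_pos: [497.6, -275.2, 34.5]
tcp_rot: [3.141, -0.001, 0.153]
contact_force: [1.4, -0.6, -1.4]
opening: 0.275
grasp_force: 29.8
```

```bash
python3 - <<'E'
from h import *
rel(497.5,-275.5,22.7,8.6); print(r.sense()['contact_force'])
E
```

```text
t=46.2 at [ 497.6 -275.2   34.5] yaw 8.8 -> dp [-0.2  0.3 11.8] yaw 0.2
[ 1.36134618 -0.62126356 -1.42146605]
```

Set it down, release, then go to the stud for the last click.

carry_out(targets=[{"dp": [0, 0, 7], "yaw": 0}, {"dp": [0, 0, 11], "yaw": 0}, {"dp": [0, 0, 12], "yaw": 0}, {"dp": [0, 0, 12], "yaw": 0}])

```text
clock: 46.7
eef_pos: [497.1, -275.2, 22.2]
tcp_rot: [3.142, -0.0, 0.153]
contact_force: [-2.3, 2.4, 6.2]
opening: 0.281
grasp_force: 30.4
```

carry_out(targets=[{"dp": [0, 0, 0], "yaw": 0}, {"dp": [0, 0, 0], "yaw": 0}, {"dp": [0, 0, -40], "yaw": 0}, {"dp": [0, 0, -90], "yaw": 0}, {"dp": [0, 0, -130], "yaw": 0}, {"dp": [0, 0, -130], "yaw": 0}], fingers=0.1)

```text
clock: 47.45
eef_pos: [499.0, -276.2, 155.0]
tcp_rot: [3.138, -0.005, 0.153]
contact_force: [-0.1, -0.2, 0.3]
opening: 0.55
grasp_force: 0.0
```

```bash
python3 - <<'E'
from h import *
rel(*pol(210,30),94,124.5)
E
```

```text
t=47.5 at [ 499.  -276.2  155. ] yaw 8.7 -> dp [  44.6 -199.4   61. ] yaw -115.8
```

carry_out(targets=[{"dp": [11, -50, 0], "yaw": -10}, {"dp": [22, -100, 0], "yaw": -20}, {"dp": [33, -150, 0], "yaw": -30}, {"dp": [44, -199, 0], "yaw": -116}, {"dp": [44, -199, 0], "yaw": -116}, {"dp": [44, -199, 0], "yaw": -116}, {"dp": [44, -199, 0], "yaw": -116}, {"dp": [44, -199, 0], "yaw": -116}, {"dp": [44, -199, 0], "yaw": -116}, {"dp": [44, -199, 0], "yaw": -116}, {"dp": [44, -199, 0], "yaw": -116}, {"dp": [44, -199, 0], "yaw": -116}], fingers=-1)

```text
clock: 48.95
eef_pos: [509.6, -71.7, 150.7]
tcp_rot: [-3.14, -0.001, 2.176]
contact_force: [0.0, -0.7, 0.5]
opening: -0.003
grasp_force: 0.0
```

```bash
python3 - <<'E'
from h import *
rel(*pol(210,30),94,124.5)
E
```

```text
t=49.0 at [509.6 -71.7 150.7] yaw 124.7 -> dp [-2.4  2.2 56.7] yaw 0.2
```

carry_out(targets=[{"dp": [-2, 2, 30], "yaw": 0}, {"dp": [-2, 2, 56], "yaw": 0}, {"dp": [-2, 2, 56], "yaw": 0}])

```text
clock: 49.32
eef_pos: [511.2, -72.0, 93.8]
tcp_rot: [-3.138, -0.003, 2.173]
contact_force: [-0.6, 0.8, 0.8]
opening: 0.0
grasp_force: 0.0
```

carry_out(targets=[{"dp": [0, 0, 0], "yaw": 0}, {"dp": [12, 0, 0], "yaw": 0}, {"dp": [22, -1, 0], "yaw": 6}, {"dp": [33, -1, 0], "yaw": 12}, {"dp": [44, 0, 0], "yaw": 18}, {"dp": [54, 2, 0], "yaw": 24}, {"dp": [64, 5, 0], "yaw": 30}, {"dp": [74, 9, 0], "yaw": 36}, {"dp": [83, 14, 0], "yaw": 42}, {"dp": [92, 20, 0], "yaw": 48}, {"dp": [100, 27, 0], "yaw": 54}, {"dp": [104, 31, 0], "yaw": 57}])

```text
clock: 50.82
eef_pos: [479.2, 31.8, 96.7]
tcp_rot: [3.14, -0.001, 1.18]
contact_force: [-0.2, -0.1, -0.5]
opening: -0.002
grasp_force: 0.0
```

carry_out(targets=[{"dp": [0, 0, 0], "yaw": 0}, {"dp": [0, 0, 0], "yaw": 0}, {"dp": [-15, 0, -40], "yaw": 0}, {"dp": [-15, 0, -80], "yaw": 0}, {"dp": [-15, 0, -80], "yaw": 0}], fingers=-1)

```text
clock: 51.45
eef_pos: [475.4, 16.7, 178.6]
tcp_rot: [3.136, -0.002, 1.182]
contact_force: [-1.0, 0.4, 0.4]
opening: 0.002
grasp_force: 0.0
```

```bash
python3 - <<'E'
from h import *
studs()
C[:]=(578.6,9)
rel(*pol(-60,0,85),150,34.5)
E
```

```text
stud [675.1 -43.5] ang -32.9
stud [585.  -88.4] ang -90.5
stud [496.4 -47.4] ang -149.9
stud [661.   64.7] ang 29.5
stud [489.1  52.3] ang 149.6
stud [571.  108.6] ang 89.6
t=51.5 at [474.3  16.8 177. ] yaw 67.8 -> dp [-14.3 170.5  27. ] yaw 33.3
```

carry_out(targets=[{"dp": [-4, 50, 0], "yaw": 10}, {"dp": [-8, 100, 0], "yaw": 20}, {"dp": [-12, 150, 0], "yaw": 33}, {"dp": [-14.5, 170.5, 0], "yaw": 33}, {"dp": [-14.5, 170.5, 0], "yaw": 33}, {"dp": [-14.5, 170.5, 30], "yaw": 33}, {"dp": [-14.5, 170.5, 65], "yaw": 33}, {"dp": [-14.5, 170.5, 65], "yaw": 33}, {"dp": [-14.5, 170.5, 65], "yaw": 33}], fingers=0.1)

```text
clock: 52.62
eef_pos: [625.7, -60.7, 111.5]
tcp_rot: [-3.142, -0.0, 0.607]
contact_force: [0.3, 0.4, 1.3]
opening: 0.551
grasp_force: 0.0
```

```bash
python3 - <<'E'
from h import *
C[:]=(578.6,9)
rel(*pol(-60,0,85),76.5,34.5)
E
```

```text
t=52.6 at [625.7 -60.7 111.5] yaw 34.8 -> dp [ 0.7  0.9 35. ] yaw 0.3
```

carry_out(targets=[{"dp": [1, 1, 18], "yaw": 0}, {"dp": [1, 1, 30], "yaw": 0}, {"dp": [1, 1, 34.5], "yaw": 0}, {"dp": [1, 1, 34.5], "yaw": 0}])

```text
clock: 53.12
eef_pos: [627.0, -61.3, 75.8]
tcp_rot: [-3.141, 0.001, 0.606]
contact_force: [1.1, -0.6, -0.5]
opening: 0.552
grasp_force: 0.0
```

carry_out(targets=[{"dp": [0, 0, 0], "yaw": 0}, {"dp": [0, 0, 0], "yaw": 0}, {"dp": [0, 0, 0], "yaw": 0}, {"dp": [0, 0, 0], "yaw": 0}], fingers=-1)

```text
clock: 53.62
eef_pos: [627.8, -61.4, 76.9]
tcp_rot: [3.141, -0.001, 0.606]
contact_force: [0.4, -0.5, 4.4]
opening: 0.281
grasp_force: 29.6
```

carry_out(targets=[{"dp": [0, 0, -20], "yaw": 0}, {"dp": [0, 0, -60], "yaw": 0}, {"dp": [0, 0, -75], "yaw": 0}, {"dp": [0, 0, -75], "yaw": 0}])

```text
clock: 54.12
eef_pos: [627.8, -61.3, 152.6]
tcp_rot: [3.14, -0.002, 0.606]
contact_force: [0.9, -0.2, -0.7]
opening: 0.276
grasp_force: 30.0
```

```bash
python3 - <<'E'
from h import *
rel(438,-285,32,8.6)
E
```

```text
t=54.1 at [627.8 -61.3 152.6] yaw 34.7 -> dp [-283.5   75.6  120.6] yaw 26.1
```

carry_out(targets=[{"dp": [-57, 15, 0], "yaw": 8}, {"dp": [-114, 30, 0], "yaw": 16}, {"dp": [-171, 45, 0], "yaw": 26}, {"dp": [-228, 60, 0], "yaw": 26}, {"dp": [-283, 75.5, 0], "yaw": 26}, {"dp": [-283, 75.5, 0], "yaw": 26}, {"dp": [-283, 75.5, 40], "yaw": 26}, {"dp": [-283, 75.5, 80], "yaw": 26}, {"dp": [-283, 75.5, 110], "yaw": 26}, {"dp": [-283, 75.5, 118], "yaw": 26}, {"dp": [-283, 75.5, 118], "yaw": 26}, {"dp": [-283, 75.5, 118], "yaw": 26}])

```text
clock: 55.62
eef_pos: [438.5, -284.8, 34.2]
tcp_rot: [3.141, -0.001, 0.153]
contact_force: [0.1, 0.7, -0.3]
opening: 0.279
grasp_force: 30.0
```

```bash
python3 - <<'E'
from h import *
rel(438,-285,22.3,8.6); print(r.sense()['contact_force'])
E
```

```text
t=55.6 at [ 438.5 -284.8   34.2] yaw 8.8 -> dp [-0.5  0.1 11.9] yaw 0.2
[ 0.10097247  0.71156873 -0.28371317]
```

carry_out(targets=[{"dp": [0, 0, 7], "yaw": 0}, {"dp": [0, 0, 11], "yaw": 0}, {"dp": [0, 0, 12], "yaw": 0}, {"dp": [0, 0, 12], "yaw": 0}])

```text
clock: 56.12
eef_pos: [437.8, -284.7, 21.8]
tcp_rot: [3.142, -0.0, 0.153]
contact_force: [-1.2, 0.7, 6.7]
opening: 0.282
grasp_force: 30.9
```

carry_out(targets=[{"dp": [0, 0, 0], "yaw": 0}, {"dp": [0, 0, 0], "yaw": 0}, {"dp": [0, 0, -40], "yaw": 0}, {"dp": [0, 0, -100], "yaw": 0}, {"dp": [0, 0, -160], "yaw": 0}, {"dp": [-60, 30, -200], "yaw": 0}, {"dp": [-100, 60, -220], "yaw": 0}, {"dp": [-100, 100, -220], "yaw": 0}, {"dp": [-100, 150, -220], "yaw": 0}, {"dp": [-100, 150, -220], "yaw": 0}], fingers=0.1)

```text
clock: 57.38
eef_pos: [361.8, -450.9, 241.1]
tcp_rot: [3.14, -0.0, 0.15]
contact_force: [0.5, 0.4, -0.2]
opening: 0.549
grasp_force: 0.0
```

```bash
python3 - <<'E'
from h import *
t=frame("top"); s=studs(); print(r.sense()['eef_pos'].round(0))
a=cv2.resize(t[140:265,220:350],None,fx=3,fy=3,interpolation=cv2.INTER_CUBIC); b=cv2.resize(s[140:265,200:350],None,fx=2.6,fy=3,interpolation=cv2.INTER_CUBIC)
cv2.imwrite("pics/f1.png",np.hstack([a,b])[:,:,::-1])
E
```

```text
stud [674.7 -42.8] ang -32.7
stud [585.9 -89.1] ang -90.0
stud [496.6 -47.7] ang -149.7
stud [660.5  66.2] ang 30.3
stud [489.   52.1] ang 149.7
stud [571.1 108.1] ang 89.6
[ 361. -448.  241.]
```

View pics/f1.png

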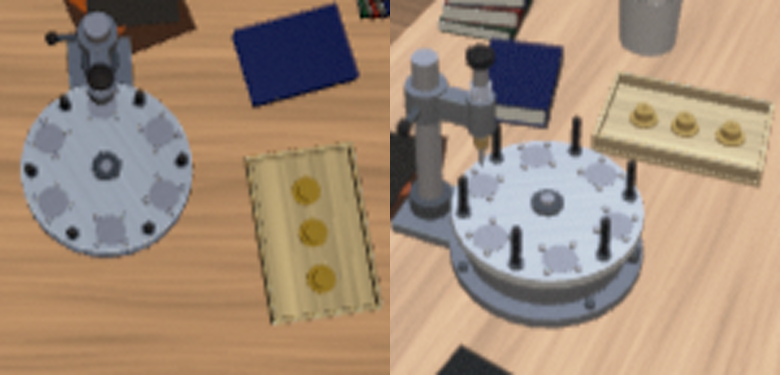

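The picture shows three blanks hub up in the tray at about (305,190), (313,233) and (320,278). The dial is empty and in a detent, and the punch is up, so I'm handing in.

```bash
python3 -c "
from rig import r
print(r.sign_off())"
```

```text
the job is handed in; nothing more can be done
None
```

All three blanks were punched (the spring snapped each time, though I didn't look at the marks themselves) and are flat, hub up, in the tray, with the dial in a detent and the punch up; the job is handed in, but no verdict came back.

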